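Roll a tin into the scan bay

ROBOT

A 6-joint arm with a two-finger parallel gripper is mounted at the origin on the work surface. World frame = base frame: x ahead of the robot, y to its left, z up, the work surface at z = 0. Lengths are in m, angles in rad, forces in N, time in s.
With the tool pointing down it reaches from about 0.25 to 0.725 m from the base axis. Payload 4 kg.
Tool frame: the origin (TCP) lies between the finger pads; the fingertips stand 22 mm ahead of it and the grasp point (between the pads) lies 3 mm ahead of it; z points along the fingers, y is the line along which they close (so a half turn about z gives the same grasp; the last joint's range is limited). The gripper opens to 85 mm and grips with 20 to 120 N. Pads are 22 mm wide; open, the fingers measure 114 mm over their backs; the gripper's body (76 mm by 85 mm) begins 54 mm behind the grasp point. The pads swing forward as they close: fully open they stand 13 mm farther back than shut.
Start: joints at [-1.16, 0.241, 0.005, 1.335, 0, 1.571], TCP at [0.2, -0.458, 0.253] pointing down, gripper open.
Joint ranges: [-2.72, 2.72], [-1.05, 1.87], [-1.09, 1.28], [-1.99, 2.15], [-1.42, 1.44], [-3.14, 3.14]. Speed limits (rad/s): [2.79, 2.79, 3.14, 3.14, 3.14, 3.14].

INTERFACE

Orientations are given as a rotation vector (axis times angle).
In Python, from workcell import robot, get_image gives the robot as it stands.
- The arm moves only by the shell command python3 -m inch 'ROWS'. ROWS is text: rows parted by semicolons, each of 7 numbers parted by spaces: the shift along the tool's x, y, z in mm, then the turn, a rotation vector about the tool's x, y, z in degrees, then the opening, from 0 (shut) to 1 (fully open). In form: dx dy dz ax ay az jaw; .... A call has 1 to 12 rows; each row is the pose to reach, as a shift and turn from the pose commanded when the call began, along the tool's axes at that moment; what a row does not reach only later rows make up. A row lasts 1/10 s, in which the tool goes at most 50 mm and 8.59 degrees, less where a joint would pass 70% of its speed; a pose out of reach is approached as far as the arm can. A call with a gripper value outside its range is refused whole. The fingers move at their own pace and stop on an object; the grip force is fixed at half the most. Time passes only in rows, so rows that repeat a pose let the fingers close. It gives the time, the measured TCP pose, the force, the opening and the grip force at its end, in the units of the state.
- robot.read_state(): the state, without advancing time (a new reading comes with each control period).
- get_image(name): name is "scene" or "top" or "wrist"; returns a dict with "pixels" (480x640x3 uint8, red, green, blue), "depth" (480x640 float32, m along the optical axis (not along the pixel's ray), 0 where there is no reading), "camera_matrix" (3x3 intrinsics, pixels), "R" (3x3) and "t" (3): a world point X has camera coordinates R X + t; the wrist camera has in their place "tool_from_camera" (4x4, takes a point from camera to tool coordinates, whose origin is the TCP and whose axes are the flange's). Camera axes: x right, y down, z forward; pixel columns grow to the right and rows downward; lengths in m; the calibration is good to about 2 mm. A picture is of the moment at which its call begins: read the wrist's pose just before it.
- robot.close_job(): hands the job in; it is judged then, once.
The state is a dict: "clock": time; "joints": joint angles; "dq": joint speeds; "tau": joint torques, N m; "eef_pos": TCP position; "orientation": TCP orientation; "wrist_force": force on the tool from outside, world axes, zero at the start; "wrist_torque": the same for the moment, N m; "grip_width": finger opening in m; "finger_force": force on a finger pad.
Only numpy, scipy, OpenCV 4.12 (cv2) and the standard library are available. Lean on these libraries where they do the work, as an engineer would, in place of code of your own. Each camera call takes 0.05 s, during which the arm holds its last target. There are 200 camera calls.

TASK

The big tin is lying on its side on the packing bench. Roll it sideways along the bench, pushing only on its top with the fingertips and not on its sides, until it lies still inside the yellow tape outline in front of the barcode scanner, square to the outline and with neither side over the long tape lines. Never lift the tin, and leave the bottle, the carton and the spray can where they stand; finish with the hand clear.

Things in the scene. Friction and masses are not known exactly. Their poses are not given: they have to be found in the camera images.
- tin: Grey tin, 90 mm diameter, 150 mm long, some 0.4 kg, lying on the bench (z = 0): its top is at 90 mm. Origin on its axis at mid-length. Its x axis runs along it and stays level; y and z turn as it rolls (at first z and a blue patch face up). Rolls without slip, 45 mm per rad; stops within mm if released slowly. A finger on its top travels twice as far as the tin: use several short strokes.
- scan_bay: Fixed flat yellow tape outline, clear inside 120 mm (its y) by 250 mm (its x); origin at its centre on the bench, x pointing away from the robot, z up. At 155 to 245 mm along +x stands a scanner 152 mm high. The tin starts outside, its centre 105 to 180 mm off along the bay's +y or -y, nearly parallel to the bay's x and at most 20 mm off along it.
- pink_bottle: Pink bottle with black cap, 60 mm diameter, 170 mm high, standing upright; origin at the centre of its underside. To be left alone.
- white_carton: White carton 60 x 60 x 130 mm standing upright; origin at the centre of its underside. To be left alone.
- spray_can: Silver spray can with black cap, 52 mm diameter, 180 mm high, standing upright; origin at the centre of its underside. To be left alone.
Mind the look-alikes: they are no part of the job. What is shaped like the tin but red or turquoise is not meant.

How it is judged:
By the outcome, as a careful person would: the job done as asked, in the order asked, and still so for the second after the job is handed in, with the robot touching nothing.
It also fails if it takes over 58 s, if anything falls off the work surface, if the arm or the gripper's body presses on something with over 40 N, if the wrist force passes 120 N, or if a joint passes its speed limit or range.

## Working session

There is one attempt and no reset: what is moved stays moved. The work goes in short steps, Python scripts to look and compute and a shell command to move; the robot and the scene stay as the last step left them, time stands still between calls to the robot, and variables do not carry over. Pictures are saved under pics/ and viewed, at most 10 in all, crops included, and the job is handed in when it is done.

```bash
mkdir -p pics; ls
python3 - <<'E'
from workcell import robot,get_image
import cv2,numpy as np
s=robot.read_state();print({k:np.round(v,3) for k,v in s.items()})
for n in("top","scene"):
    d=get_image(n);cv2.imwrite(f"pics/{n}0.png",d["pixels"][...,::-1]);np.savez(f"{n}0.npz",**d);print(n,d["camera_matrix"],d["R"],d["t"])
E
```

```text
pics
{'clock': np.float64(0.0), 'joints': array([-1.16 ,  0.241,  0.004,  1.335,  0.   ,  1.571]), 'dq': array([-0.001,  0.001,  0.   , -0.002, -0.001,  0.001]), 'tau': array([-0.0000e+00, -3.7232e+01,  2.5241e+01,  1.7000e-02, -0.0000e+00,
        0.0000e+00]), 'eef_pos': array([ 0.199, -0.458,  0.252]), 'orientation': array([-3.074e+00, -6.400e-01,  1.000e-03]), 'wrist_force': array([-0.037, -0.498, -0.02 ]), 'wrist_torque': array([ 0.026,  0.008, -0.019]), 'finger_force': np.float64(0.0), 'grip_width': np.float64(0.086)}
top [[505.6647928    0.         313.83094587]
 [  0.         505.6647928  238.12279888]
 [  0.           0.           1.        ]] [[-0.01460308 -0.99988556  0.00395099]
 [-0.99776463  0.01431417 -0.06527515]
 [ 0.06521113 -0.00489537 -0.99785948]] [-0.02219677  0.5367226   1.19489196]
scene [[445.57008764   0.         313.66523097]
 [  0.         445.57008764 237.65447664]
 [  0.           0.           1.        ]] [[ 0.38255545  0.92388568  0.00930521]
 [ 0.6368704  -0.25638725 -0.72709124]
 [-0.66936345  0.28407893 -0.68647778]] [-0.1942389  -0.28140268  1.29279263]
```

View pics/top0.png

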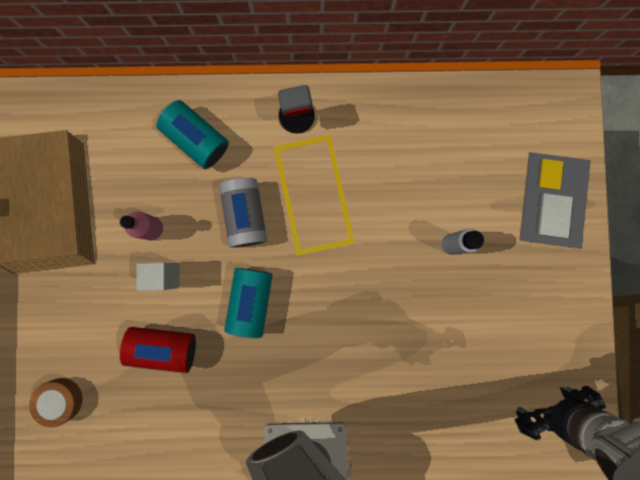

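View pics/scene0.png

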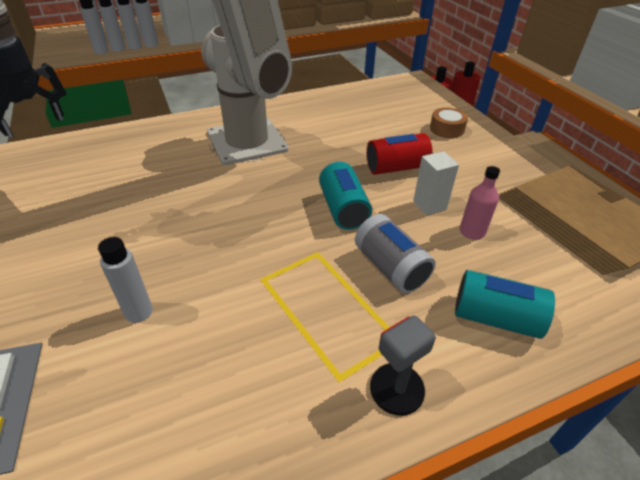

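The top view shows the grey tin at about (243, 212) and the yellow bay with corners near (276,148), (329,138), (352,241) and (299,254). The scanner is at (296,108). There is a turquoise look-alike just nearer the robot, at (249,303). The tin has to roll to the right in the image, along −y.

```bash
cat > h.py <<'E'
import numpy as np,cv2
from workcell import robot,get_image
def world(d):
    K,R,t=d["camera_matrix"],d["R"],d["t"];z=d["depth"]
    v,u=np.mgrid[:480,:640]
    c=np.stack([(u-K[0,2])/K[0,0]*z,(v-K[1,2])/K[1,1]*z,z],-1)
    return (c-t)@R
def rect(p):
    (c,(w,h),a)=cv2.minAreaRect(p.astype(np.float32)*1000)
    a=np.deg2rad(a+(0 if w>h else 90)); a=(a+np.pi/2)%np.pi-np.pi/2
    return np.array(c)/1000,max(w,h),min(w,h),np.rad2deg(a)
def bay(d):
    P=world(d);h=cv2.cvtColor(d["pixels"],cv2.COLOR_RGB2HSV)
    m=(h[...,0]>20)&(h[...,0]<32)&(h[...,1]>190)&(h[...,2]>100)&(abs(P[...,2])<.012)&(P[...,1]<.3)&(P[...,1]>-.25)
    return rect(P[m][:,:2])
def tin(d,yr):
    # grey/blue raised points; cylinder axis = fit with known radius
    from scipy.optimize import least_squares
    P=world(d);m=(P[...,2]>.045)&(P[...,2]<.11)&(P[...,1]>yr[0])&(P[...,1]<yr[1])&(P[...,0]>yr[2])&(P[...,0]<yr[3])
    h=cv2.cvtColor(d["pixels"],cv2.COLOR_RGB2HSV)
    m&=~((h[...,0]>80)&(h[...,0]<98)&(h[...,1]>120))
    n,l=cv2.connectedComponents(m.astype(np.uint8)); k=1+np.argmax([np.sum(l==i) for i in range(1,n)])
    Q=P[cv2.erode((l==k).astype(np.uint8),np.ones((3,3)))>0]; c=Q.mean(0)
    def f(q):
        y0,a,z0=q;s=np.sin(a);co=np.cos(a)
        dist=-(Q[:,0]-c[0])*s+(Q[:,1]-y0)*co
        return np.hypot(dist,Q[:,2]-z0)-.045
    r=least_squares(f,[c[1],0,.045],loss='soft_l1',f_scale=.002);y0,a,z0=r.x
    ax=np.array([np.cos(a),np.sin(a)]);al=(Q[:,:2]-[c[0],y0])@ax
    Q2=al[Q[:,2]>.07];lo,hi=np.percentile(Q2,[.3,99.7]);mid=(lo+hi)/2
    return np.array([c[0],y0])+mid*ax,hi-lo,np.rad2deg(a),z0,len(Q),r.cost
def rel(tc,ta,b):
    a=np.deg2rad(b[3]);R=np.array([[np.cos(a),np.sin(a)],[-np.sin(a),np.cos(a)]])
    return R@(tc-b[0])*1000,ta-b[3]
E
python3 - <<'E'
from h import *
d=dict(np.load("top0.npz"));b=bay(d);print(b)
P=world(d);print(P[212,243],P[108,296],P[303,249],P[200,400])
t=tin(d,(P[212,243][1]-.07,P[212,243][1]+.07,P[212,243][0]-.1,P[212,243][0]+.11));print(t)
print(rel(t[0],t[2],b))
E
```

```text
(array([ 0.64597296, -0.03046101]), 272.7983093261719, 141.7386016845703, np.float64(11.407286643981928))
[0.59302447 0.12956928 0.09049402] [0.81305721 0.00540678 0.14494108] [0.38861986 0.1169795  0.09302888] [ 0.62878249 -0.24329432 -0.00620006]
(array([0.59430402, 0.13728546]), np.float64(0.1463822500666683), np.float64(9.193768260347536), np.float64(0.04342314883413023), 2223, np.float64(0.003141061438835454))
(array([-17.47104127, 174.65199411]), np.float64(-2.2135183836343924))
```

```bash
cat >> h.py <<'E'
from scipy.spatial.transform import Rotation as Ro
def go(xy,z,yaw,s=None):
    """shift (mm, tool axes) and turn (deg) to TCP xy,z pointing down, tool y along yaw (deg, mod 180)"""
    s=s or robot.read_state();R=Ro.from_rotvec(s["orientation"]);p=s["eef_pos"]
    for f in(1,-1):
        y=f*np.array([np.cos(np.deg2rad(yaw)),np.sin(np.deg2rad(yaw)),0]);zz=np.array([0,0,-1.])
        T=Ro.from_matrix(np.stack([np.cross(y,zz),y,zz],1))
        print(np.round(R.inv().apply(np.r_[xy,z]-p)*1000,1),np.round(np.rad2deg((R.inv()*T).as_rotvec()),2),"tool x after",np.round(np.cross(y,zz),3))
E
python3 - <<'E'
from h import *
t=np.array([.5943,.1373]);a=np.deg2rad(9.2)
n=np.array([-np.sin(a),np.cos(a)])
print(Ro.from_rotvec(robot.read_state()["orientation"]).as_matrix().round(3))
go(t+n*.022,.15,9.2)
E
```

```text
[[ 0.917  0.399 -0.001]
 [ 0.399 -0.917  0.002]
 [-0.    -0.002 -1.   ]]
[ 605.1 -409.2  103.3] [-9.000e-02 -7.000e-02 -7.566e+01] tool x after [-0.16   0.987  0.   ]
[ 605.1 -409.2  103.3] [-7.0000e-02  9.0000e-02  1.0434e+02] tool x after [ 0.16  -0.987  0.   ]
```

```bash
G='605 -409 0 0 0 -75.7 1'; python3 -m inch '605 -409 20 0 0 -75.7 1;605 -409 20 0 0 -75.7 1;605 -409 20 0 0 -75.7 1;605 -409 20 0 0 -75.7 1;605 -409 20 0 0 -75.7 1;605 -409 20 0 0 -75.7 1;605 -409 20 0 0 -75.7 1;605 -409 20 0 0 -75.7 1;605 -409 20 0 0 -75.7 1;605 -409 20 0 0 -75.7 1;605 -409 20 0 0 -75.7 1;605 -409 20 0 0 -75.7 1' | tail -c 600
python3 - <<'E'
from h import *
t=np.array([.5943,.1373]);a=np.deg2rad(9.2)
n=np.array([-np.sin(a),np.cos(a)])
go(t+n*.022,.11,9.2)
E
```

```text
clock: 1.3
eef_pos: [0.5215, 0.05, 0.2364]
orientation: [-2.035, -2.393, 0.001]
wrist_force: [0.2, -1.0, 1.3]
grip_width: 0.0852
finger_force: 0.0
[ 96.5  86.  126.4] [-0.04  0.01  0.06] tool x after [-0.16   0.987  0.   ]
[ 96.5  86.  126.4] [-2.0000e-02 -6.0000e-02 -1.7994e+02] tool x after [ 0.16  -0.987  0.   ]
```

```bash
python3 -m inch '48 43 40 0 0 0 1;96 86 80 0 0 0 1;96 86 110 0 0 0 1;96 86 122 0 0 0 1;96 86 122 0 0 0 1;96 86 122 0 0 0 1' | tail -c 600
python3 - <<'E'
from h import *
t=np.array([.5943,.1373]);a=np.deg2rad(9.2)
n=np.array([-np.sin(a),np.cos(a)])
go(t+n*.022,.10,9.2)
d=get_image("wrist");cv2.imwrite("pics/w1.png",d["pixels"][...,::-1])
E
```

```text
clock: 1.9
eef_pos: [0.5896, 0.1563, 0.1141]
orientation: [-2.034, -2.392, 0.004]
wrist_force: [0.7, -0.0, 0.3]
grip_width: 0.0851
finger_force: 0.0
[ 2.5  1.6 14.1] [-0.18  0.04  0.06] tool x after [-0.16   0.987  0.   ]
[ 2.5  1.6 14.1] [-6.0000e-02 -2.8000e-01 -1.7994e+02] tool x after [ 0.16  -0.987  0.   ]
```

View pics/w1.png

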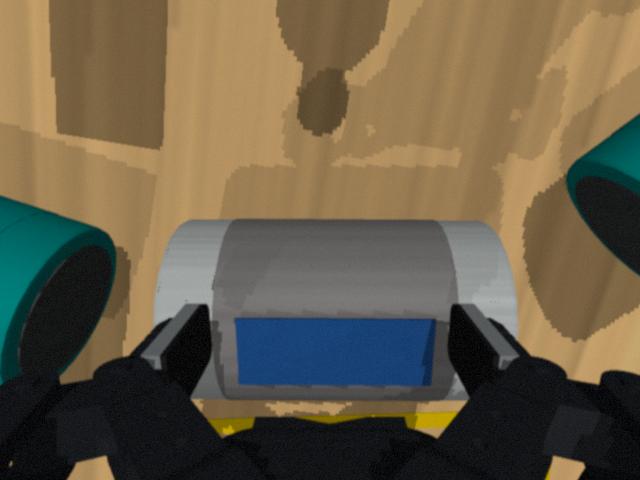

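The wrist view shows both fingertips over the tin (pads at about (185,340) and (475,340)), with the blue patch in between and parallel to the finger line. Next I lower gently until contact.

```bash
python3 -m inch '2 0 10 0 0 0 1;2 0 14 0 0 0 1;2 0 14 0 0 0 1;2 0 14 0 0 0 1' | tail -c 600;  python3 -m inch '0 0 2 0 0 0 1;0 0 2 0 0 0 1'; python3 -m inch '0 0 1 0 0 0 1;0 0 1 0 0 0 1'
```

```text
clock: 2.35
eef_pos: [0.5903, 0.1581, 0.1015]
orientation: [2.036, 2.392, 0.001]
wrist_force: [0.0, -0.5, -0.2]
grip_width: 0.0852
finger_force: 0.0
clock: 2.55
eef_pos: [0.5902, 0.1584, 0.0989]
orientation: [2.036, 2.393, 0.0]
wrist_force: [1.1, 0.7, 0.3]
grip_width: 0.0856
finger_force: 0.0
clock: 2.75
eef_pos: [0.5902, 0.1585, 0.0978]
orientation: [-2.035, -2.393, 0.0]
wrist_force: [0.9, -0.3, -0.2]
grip_width: 0.0856
finger_force: 0.0
```

```bash
python3 -m inch '0 0 1 0 0 0 1;0 0 1 0 0 0 1'|grep -E 'eef|wrist'; python3 -m inch '0 0 1 0 0 0 1;0 0 1 0 0 0 1'|grep -E 'eef|wrist'; python3 -m inch '0 0 1 0 0 0 1;0 0 1 0 0 0 1'|grep -E 'eef|wrist'
```

```text
eef_pos: [0.5903, 0.1586, 0.0969]
wrist_force: [0.2, 0.1, 0.5]
eef_pos: [0.5903, 0.1589, 0.0966]
wrist_force: [-1.8, 0.1, 4.5]
eef_pos: [0.5904, 0.1591, 0.0964]
wrist_force: [-3.8, 0.2, 8.4]
```

```bash
python3 -m inch '-2 0 0 0 0 0 1;-6 0 0 0 0 0 1;-12 0 0 0 0 0 1;-19 0 0 0 0 0 1;-26 0 0 0 0 -0.2 1;-33 0 0 0 0 -0.2 1;-38 0 0 0 0 -0.3 1;-40 0 0 0 0 -0.3 1;-40 0 0 0 0 -0.3 1'|grep -E 'clock|eef|wrist'
python3 - <<'E'
from h import *
d=get_image("top");P=world(d);b=bay(dict(np.load("top0.npz")))
cv2.imwrite("pics/t2.png",d["pixels"][120:280,180:400,::-1].repeat(3,0).repeat(3,1))
E
```

```text
clock: 4.25
eef_pos: [0.5968, 0.1186, 0.0987]
wrist_force: [-6.8, -1.2, 19.3]
```

View pics/t2.png

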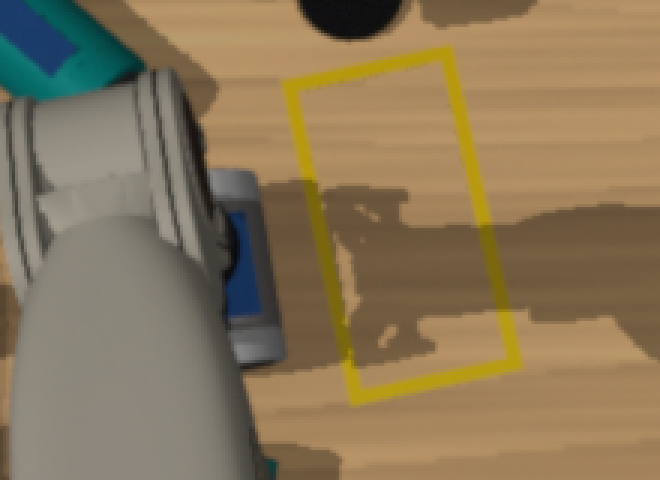

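The crop shows the tin rolled to the right: its right edge is now at about column 270 of the full frame and the patch has turned over with it. I'll finish the stroke, lift off, and step back.

```bash
python3 -m inch '-3 0 0 0 0 0 1;-8 0 0 0 0 0 1;-15 0 0 0 0 0 1;-22 0 0 0 0 -0.2 1;-29 0 0 0 0 -0.2 1;-36 0 0 0 0 -0.3 1;-40 0 0 0 0 -0.3 1;-42 0 0 0 0 -0.3 1;-43 0 0 0 0 -0.3 1;-43 0 0 0 0 -0.3 1'|grep -E 'clock|eef|wrist'
python3 -m inch '0 0 -3 0 0 0 1;0 0 -10 0 0 0 1;0 0 -30 0 0 0 1;40 0 -30 0 0 0 1;88 0 -30 0 0 0 1;130 0 -30 0 0 0 1;130 0 -30 0 0 0 1;130 0 -30 0 0 0 1'|grep -E 'clock|eef|wrist'
cat > m.py <<'E'
from h import *
b=bay(dict(np.load("top0.npz")))
d=get_image("top");P=world(d)
import sys
y=float(sys.argv[1]);x=.6
cv2.imwrite(f"pics/m{int(robot.read_state()['clock']*100)}.png",d["pixels"][...,::-1])
t=tin(d,(y-.065,y+.065,x-.1,x+.11));print(t);print(rel(t[0],t[2],b))
E
python3 m.py .092
```

```text
clock: 5.3
eef_pos: [0.6042, 0.0757, 0.0966]
wrist_force: [-2.8, -2.7, 8.5]
clock: 6.1
eef_pos: [0.5811, 0.2058, 0.1247]
wrist_force: [0.1, -0.1, 1.3]
(array([0.60107942, 0.09545223]), np.float64(0.14595448307423098), np.float64(9.635020489996146), np.float64(0.043316772513275446), 2262, np.float64(0.0031283736834345007))
(array([-19.10334631, 132.30508773]), np.float64(-1.7722661539857825))
```

Run:
```python
from h import *
a=np.deg2rad(9.64);n=np.array([-np.sin(a),np.cos(a)])
go(np.array([.6011,.0955])+n*.022,.0985,9.64)
```

```text
[-88.9   0.8  26.2] [-0.03  0.04  0.24] tool x after [-0.167  0.986  0.   ]
[-88.9   0.8  26.2] [-6.0000e-02 -5.0000e-02 -1.7976e+02] tool x after [ 0.167 -0.986  0.   ]
```

```bash
python3 -m inch '-45 0 0 0 0 0 1;-88 0 0 0 0 0.2 1;-88 0 0 0 0 0.2 1;-88 0 15 0 0 0.2 1;-88 0 25 0 0 0.2 1;-88 0 28 0 0 0.2 1;-88 0 30 0 0 0.2 1;-88 0 30 0 0 0.2 1'|grep -E 'clock|eef|wrist'
python3 -m inch '-2 0 0 0 0 0 1;-6 0 0 0 0 0 1;-12 0 0 0 0 -0.1 1;-20 0 0 0 0 -0.2 1;-28 0 0 0 0 -0.2 1;-36 0 0 0 0 -0.3 1;-44 0 0 0 0 -0.3 1;-52 0 0 0 0 -0.4 1;-60 0 0 0 0 -0.5 1;-67 0 0 0 0 -0.6 1;-74 0 0 0 0 -0.7 1;-79 0 0 0 0 -0.7 1'|grep -E 'clock|eef|wrist'
python3 -m inch '-4 0 0 0 0 0 1;-6 0 0 0 0 0 1;-8 0 0 0 0 0 1;-8 0 0 0 0 0 1;-8 0 0 0 0 0 1;-8 0 -3 0 0 0 1;-8 0 -10 0 0 0 1;-8 0 -30 0 0 0 1;32 0 -30 0 0 0 1;80 0 -30 0 0 0 1;122 0 -30 0 0 0 1;122 0 -30 0 0 0 1'|grep -E 'clock|eef|wrist'
python3 m.py .05
```

```text
clock: 6.95
eef_pos: [0.5959, 0.1184, 0.0964]
wrist_force: [-4.0, 0.8, 7.6]
clock: 8.15
eef_pos: [0.6102, 0.0392, 0.0972]
wrist_force: [-2.3, -1.0, 9.4]
clock: 9.35
eef_pos: [0.5867, 0.1654, 0.1251]
wrist_force: [0.3, 0.7, -0.4]
(array([0.60936451, 0.05283433]), np.float64(0.14609083385731725), np.float64(10.33211696849585), np.float64(0.04317304064451814), 2252, np.float64(0.0029279024460018214))
(array([-19.41096575,  88.89041787]), np.float64(-1.0751696754860784))
```

Run:
```python
from h import *
a=np.deg2rad(10.33);n=np.array([-np.sin(a),np.cos(a)])
go(np.array([.6094,.0528])+n*.022,.0951,10.33)
```

```text
[-90.4   1.6  29.9] [-0.  -0.   0.3] tool x after [-0.179  0.984  0.   ]
[-90.4   1.6  29.9] [ 1.000e-02 -1.000e-02 -1.797e+02] tool x after [ 0.179 -0.984  0.   ]
```

```bash
python3 -m inch '-45 0 0 0 0 0 1;-90 1 0 0 0 0.3 1;-90 1 0 0 0 0.3 1;-90 1 15 0 0 0.3 1;-90 1 25 0 0 0.3 1;-90 1 28 0 0 0.3 1;-90 1 30 0 0 0.3 1;-90 1 30 0 0 0.3 1'|grep -E 'clock|eef|wrist'
python3 -m inch '-2 0 0 0 0 0 1;-6 0 0 0 0 0 1;-12 0 0 0 0 -0.1 1;-20 0 0 0 0 -0.2 1;-28 0 0 0 0 -0.3 1;-36 0 0 0 0 -0.4 1;-44 0 0 0 0 -0.5 1;-52 0 0 0 0 -0.6 1;-60 0 0 0 0 -0.7 1;-67 0 0 0 0 -0.8 1;-74 0 0 0 0 -0.8 1;-79 0 0 0 0 -0.8 1'|grep -E 'clock|eef|wrist'
python3 -m inch '-4 0 0 0 0 0 1;-7 0 0 0 0 0 1;-9 0 0 0 0 0 1;-9 0 0 0 0 0 1;-9 0 0 0 0 0 1;-9 0 -3 0 0 0 1;-9 0 -10 0 0 0 1;-9 0 -30 0 0 0 1;32 0 -30 0 0 0 1;80 0 -30 0 0 0 1;122 0 -30 0 0 0 1;122 0 -30 0 0 0 1'|grep -E 'clock|eef|wrist'
python3 m.py .01
python3 - <<'E'
from h import *
a=np.deg2rad(10.9);n=np.array([-np.sin(a),np.cos(a)])
go(np.array([.617,.0095])+n*.022,.0951,10.9)
E
```

```text
clock: 10.2
eef_pos: [0.6046, 0.0722, 0.0971]
wrist_force: [-5.2, 0.2, 12.3]
clock: 11.4
eef_pos: [0.6194, -0.0068, 0.0966]
wrist_force: [-1.0, -0.1, 5.1]
clock: 12.6
eef_pos: [0.5941, 0.1191, 0.1247]
wrist_force: [-0.1, -0.2, -1.0]
(array([0.61792824, 0.00996996]), np.float64(0.14623966099297303), np.float64(10.75000424493478), np.float64(0.043291995677764025), 2222, np.float64(0.0028616242651666444))
(array([-19.49420538,  45.17903753]), np.float64(-0.6572823990471477))
[-87.5   1.3  29.5] [-0.08 -0.02  0.23] tool x after [-0.189  0.982  0.   ]
[-87.5   1.3  29.5] [ 3.0000e-02 -1.2000e-01 -1.7977e+02] tool x after [ 0.189 -0.982  0.   ]
```

```bash
python3 -m inch '-45 0 0 0 0 0 1;-87 1 0 0 0 0.2 1;-87 1 0 0 0 0.2 1;-87 1 15 0 0 0.2 1;-87 1 25 0 0 0.2 1;-87 1 28 0 0 0.2 1;-87 1 31 0 0 0.2 1;-87 1 31 0 0 0.2 1'|grep -E 'clock|eef|wrist'
python3 -m inch '-2 0 0 0 0 0 1;-6 0 0 0 0 -0.1 1;-12 0 0 0 0 -0.2 1;-20 0 0 0 0 -0.3 1;-28 0 0 0 0 -0.4 1;-36 0 0 0 0 -0.5 1;-44 0 0 0 0 -0.6 1;-52 0 0 0 0 -0.7 1;-60 0 0 0 0 -0.8 1;-67 0 0 0 0 -0.9 1;-74 0 0 0 0 -0.9 1;-79 0 0 0 0 -0.9 1'|grep -E 'clock|eef|wrist'
python3 -m inch '-4 0 0 0 0 0 1;-8 0 0 0 0 0 1;-11 0 0 0 0 0 1;-12 0 0 0 0 0 1;-12 0 0 0 0 0 1;-12 0 -3 0 0 0 1;-12 0 -10 0 0 0 1;-12 0 -30 0 0 0 1;32 0 -40 0 0 0 1;80 0 -50 0 0 0 1;122 0 -60 0 0 0 1;122 0 -60 0 0 0 1'|grep -E 'clock|eef|wrist'
python3 m.py -.035; ls -t pics|head -1; cp pics/$(ls -t pics|head -1) pics/fin.png
```

```text
clock: 13.45
eef_pos: [0.6125, 0.0291, 0.097]
wrist_force: [-7.8, 1.0, 17.3]
clock: 14.65
eef_pos: [0.6284, -0.0502, 0.0963]
wrist_force: [-1.2, -0.9, 7.6]
clock: 15.85
eef_pos: [0.6028, 0.076, 0.1555]
wrist_force: [-0.2, -1.0, -0.2]
(array([ 0.62703758, -0.03451474]), np.float64(0.14604674298174197), np.float64(11.51879290713336), np.float64(0.04335204358538031), 2230, np.float64(0.0028788576530000562))
(array([-19.36308661,  -0.22857796]), np.float64(0.11150626315143164))
m1590.png
```

View pics/fin.png

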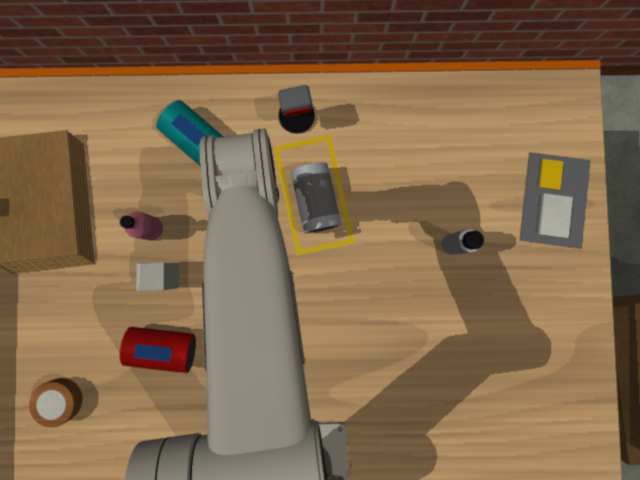

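The tin lies inside the outline at about (316,198), centred and square to within about 0.1°. The other objects are where they stood. I'll raise the hand, check that the tin is still, and hand in.

```bash
python3 -m inch '0 0 -30 0 0 0 1;0 0 -60 0 0 0 1;0 0 -60 0 0 0 1;0 0 -60 0 0 0 1;0 0 -60 0 0 0 1;0 0 -60 0 0 0 1'|grep -E 'clock|eef|wrist'
python3 m.py -.035 && python3 -c "
from workcell import robot;print(robot.close_job())"
```

```text
clock: 16.5
eef_pos: [0.6026, 0.0699, 0.2122]
wrist_force: [-0.3, -0.5, 1.1]
(array([ 0.62702001, -0.0345099 ]), np.float64(0.14595443205077036), np.float64(11.554022308777009), np.float64(0.04321655156841975), 2246, np.float64(0.0028190907712820614))
(array([-19.37935618,  -0.22036198]), np.float64(0.14673566479508082))
the job is handed in; nothing more can be done
None
```

The grey tin lies still inside the yellow outline, about 0.2 mm off the centre line across the bay, 19 mm off its centre lengthwise (robot side) and about 0.15° from square; the hand is clear, and the job was handed in at about 16.5 s.

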